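# Send the parcel to pick-up and call the messenger

### The job

The parcel in the metal pick-up tray has been left short: push it along with the fingertips, without picking it up, until it sits against the tray's back stop. Then call the messenger: press the key of the square call button gently down with the fingertips, let it come up again and draw back. Do not lift or shove the call button aside, and leave the round and oblong call buttons and everything else on the desk alone.

Things in the scene. Friction and masses are not known exactly. Their poses are not given: they have to be found in the camera images.
- tray: Fixed sheet-metal pick-up tray on the desk, 240 mm long (its x axis) and 104 mm wide (y), open at its -x end, which faces the robot. Origin: centre of the underside. Floor 4 mm thick. Lane 90 mm wide between two side lips that reach 20 mm above the desk. Back stop across the +x end, 54 mm high, its inner face at x = +110 mm in the tray's frame.
- parcel_center (a point): Centre of the parcel, a closed plain cardboard carton in the tray's lane: 90 mm long (along the tray's x), 76 mm wide, 60 mm high, about 0.25 kg, with about 7 mm of play each side between the lips. It slides on the tray floor; sliding takes up to about 7 N. The point is 30 mm above the tray floor, 34 mm above the desk; against the stop it lies at x = +65 mm in the tray's frame. The frame turns with the carton.
- call_square: The SQUARE call button: a loose white plastic housing, 66 x 66 mm, 24 mm high, 0.25 kg, standing on the desk, with a grey square key of 42 x 42 mm in the middle of its top. Origin: centre of the underside. The key's top face lies 34 mm above the origin when up.
- square_key (a joint): Travel of the square button's key in m: 0 up, 0.008 fully down. Spring: about 1.2 N starts it, 3.6 N takes it fully down; it comes back by itself.
- call_round: The round call button: same make, 66 mm across, 24 mm high, round key 44 mm across; origin and heights as for the square one. Leave alone.
- round_key (a joint): Travel of the round button's key in m (0 up, 0.008 down).
- call_oblong: The oblong call button: same make, 46 x 96 mm (x, y), 24 mm high, oblong key 26 x 72 mm; origin and heights as for the square one. Leave alone.
- oblong_key (a joint): Travel of the oblong button's key in m (0 up, 0.008 down).
- spare_center (a point): Middle of another closed carton, 70 x 140 x 50 mm, standing on the desk beyond the tray, 25 mm up. Leave alone.
- notes_mid (a point): Bystander: block of paper notes, 76 x 76 x 30 mm; point at its middle, 15 mm up.
- stapler_mid (a point): Bystander: black desk stapler lying on its base, 34 wide, 120 long (its y axis), 49 mm high; point at its middle, 25 mm up.
- tape_mid (a point): Bystander: clear tape roll lying flat, 90 mm across, 24 mm high; point at its middle, 12 mm up.
- mug_mid (a point): Bystander: white mug, 80 mm across without its handle, 85 mm high; point on its axis, 45 mm up.
- glue_mid (a point): Bystander: upright glue stick, 28 mm across, 85 mm high; point on its axis, 40 mm up.
- sprayer_mid (a point): Bystander: clear trigger spray bottle, 84 mm across, 178 mm high, its trigger and nozzle reaching 61 mm to the bottle's -x; point on its axis, 60 mm up.
There are look-alikes about, which are no part of the job. Leave any green, purple or red look-alike of the call_square alone.

How it is judged (in metres and radians):
On the way, in this order (a step that is already met when the one before it is completed fails the run):
1. the parcel lies against the tray's back stop (x of parcel_center in the frame of tray above 0.057 m and y of parcel_center in the frame of tray between -0.012 and 0.012 m and angle between parcel_center's own z axis and vertical below 0.08 rad), for 0.2 s.
2. the square button's key is pressed down (value of joint square_key above 0.004 m and contact force between the fingers and call_square above 0.3 N), for 0.1 s.
3. the square button's key has come up again (value of joint square_key below 0.0015 m), for 0.2 s.
At the end, for the whole second after the job is handed in: The parcel lies flat between the tray's lips with a gap of at most 8 mm to the back stop; all three call keys are up (within 1.5 mm); the square call button stands upright within 20 mm of where it was (all of step 1 and value of joint each of square_key, round_key, oblong_key below 0.0015 m and distance of call_square from where it was at the start of the episode below 0.02 m and angle between call_square's own z axis and vertical below 0.08 rad); the robot touches nothing.
It fails at once if the parcel is lifted more than 15 mm, or the square call button lifted more than 10 mm or shoved more than 20 mm (height (world z) of parcel_center above 0.049 m or height (world z) of call_square above 0.01 m or distance of call_square from where it was at the start of the episode above 0.02 m).
It fails at once if the square call button is pressed with more than 30 N (contact force between the arm and call_square above 30 N).
It fails at once if the square key is pressed while the parcel is still well short of the stop (value of joint square_key above 0.003 m and x of parcel_center in the frame of tray below 0.05 m).
It fails at once if the round or oblong call button is pressed (more than 2 mm) or shifted (more than 15 mm) (value of joint any of round_key, oblong_key above 0.002 m or distance of any of call_round, call_oblong from where it was at the start of the episode above 0.015 m).
It fails at once if a bystander is moved more than 20 mm (distance of any of spare_center, notes_mid, stapler_mid, tape_mid, mug_mid, glue_mid, sprayer_mid from where it was at the start of the episode above 0.02 m).
It also fails if it takes over 48 s, if anything falls off the work surface, if the arm or the gripper's body presses on something with over 40 N, if the wrist force passes 120 N, or if a joint passes its speed limit or range.

### The arm

A 6-joint arm with a two-finger parallel gripper is mounted at the origin on the work surface. World frame = base frame: x ahead of the robot, y to its left, z up, the work surface at z = 0. Lengths are in m, angles in degrees, forces in N, time in s.
With the tool pointing down it reaches from about 0.325 to 0.775 m from the base axis. Payload 5.5 kg.
Tool frame: the origin (TCP) lies at the centre of the arm's flange, where the gripper is bolted on; the fingertips stand 182 mm ahead of it and the grasp point (between the pads) lies 163 mm ahead of it; z points along the fingers, y is the line along which they close (so a half turn about z gives the same grasp; the last joint's range is limited). The gripper opens to 88 mm and grips with 3 to 60 N. Pads are 20 mm wide; open, the fingers measure 115 mm over their backs; the gripper's body (75 mm by 178 mm) begins 61 mm behind the grasp point.
Start: joints at [69.173, 5.22, 70.514, -0, 104.267, -3.249], TCP at [0.181, 0.572, 0.405] pointing down, gripper open.
Joint ranges: [-164.24, 164.24], [-49.07, 125.15], [9.68, 141.18], [-86.29, 266.29], [3.28, 154.24], [-151.56, 151.56]. Speed limits (degrees/s): [147.25, 147.25, 172.46, 180, 180, 180].

### API

Orientations are given as [roll, pitch, yaw] about the fixed x, y, z axes, in that order (R = Rz(yaw) Ry(pitch) Rx(roll)).
In Python, from station import r gives the robot as it stands. The module is installed in compiled form; this text tells all that it offers. Calls block until the motion is done:
- r.reach(position, orientation): joint-space move of the TCP to a pose.
- r.servo_line(position, rotation=None, speed=0.15): straight line of the TCP; rotation=None keeps the orientation; speed is the mean speed in m/s.
- r.move_joints(angles): joint-space move.
- r.let_go() and r.grab(squeeze=None): open the fingers fully, or close them until they stop; squeeze is the grip in N (None keeps the last).
- r.wait(seconds).
- r.inverse_kinematics(position, orientation): joint angles nearest the present ones, or None.
- r.sense(): the state.
- r.snapshot(name): name is "side" or "top" or "wrist"; returns a dict with "frame" (480x640x3 uint8, red, green, blue), "fx", "fy", "cx", "cy" (pixels), "R" (3x3) and "t" (3): a world point X has camera coordinates R X + t. Camera axes: x right, y down, z forward; pixel columns grow to the right and rows downward; lengths in m; the calibration is good to about 2 mm. A picture is of the moment at which its call begins. There is no depth.
A pose or a line that the arm cannot do raises r.IKError and nothing moves.
- r.hand_in(): hands the job in; it is judged then, once.
The state is a dict: "clock": time; "joints": joint angles; "joint_vel": joint speeds; "joint_torque": joint torques, N m; "tcp_pos": TCP position; "orientation": TCP orientation; "contact_force": force on the tool from outside, world axes, zero at the start; "torque": the same for the moment, N m; "opening": finger opening in m; "gripper_force": force on a finger pad.
Only numpy, scipy, OpenCV 4.12 (cv2) and the standard library are available. Lean on these libraries where they do the work, as an engineer would, in place of code of your own. Each camera call takes 0.05 s, during which the arm holds its last target. There are 200 camera calls.

## Working session

There is one attempt and no reset: what is moved stays moved. The work goes in short steps, each a Python script; the robot and the scene stay as the last script left them, time stands still between calls to the robot, and variables do not carry over. Pictures are saved under pics/ and viewed, at most 10 in all, crops included, and the job is handed in when it is done.

```bash
mkdir -p pics; cat > h.py <<'E'
import numpy as np, cv2
from station import r
def snap(n,f):
    s=r.snapshot(n); cv2.imwrite('pics/'+f+'.png',s['frame'][:,:,::-1]); np.savez('pics/'+f+'.npz',**s); return s
def ray(s,u,v,z):
    R=np.array(s['R']);t=np.array(s['t']);c=-R.T@t
    d=R.T@np.array([(u-s['cx'])/s['fx'],(v-s['cy'])/s['fy'],1]); return c+d*(z-c[2])/d[2]
def tri(l):
    A=np.zeros((3,3));b=np.zeros(3)
    for s,u,v in l:
        R=np.array(s['R']);c=-R.T@np.array(s['t']);d=R.T@np.array([(u-s['cx'])/s['fx'],(v-s['cy'])/s['fy'],1.]);d/=np.linalg.norm(d)
        P=np.eye(3)-np.outer(d,d);A+=P;b+=P@c
    return np.linalg.solve(A,b)
E
python3 - <<'E'
from h import *
np.set_printoptions(precision=3,suppress=True)
for n in('top','side'):
    s=snap(n,n+'0'); print(n,-np.array(s['R']).T@s['t'],s['fx'],s['cx'],s['cy'])
print(r.sense())
E
```

```text
top [0.442 0.081 1.267] 548.0927268148807 329.80066506881195 217.0333535212984
side [ 0.346 -1.049  0.984] 561.751220663792 319.29941753445183 236.86864659790047
{'clock': 0.1, 'joints': array([ 69.174,   5.259,  70.575,  -0.001, 104.266,  -3.249]), 'joint_vel': array([-0.06 , -0.133, -0.087,  0.043,  0.065,  0.064]), 'joint_torque': array([  0.003, -44.786, -40.757,   0.07 ,   0.028,  -0.   ]), 'tcp_pos': array([0.181, 0.572, 0.404]), 'orientation': array([-179.901,   -0.004,  162.423]), 'contact_force': array([-0.252,  0.33 , -0.196]), 'torque': array([ 0.008, -0.072, -0.029]), 'gripper_force': 0.0, 'opening': 0.08794972410239608}
```

View pics/top0.png

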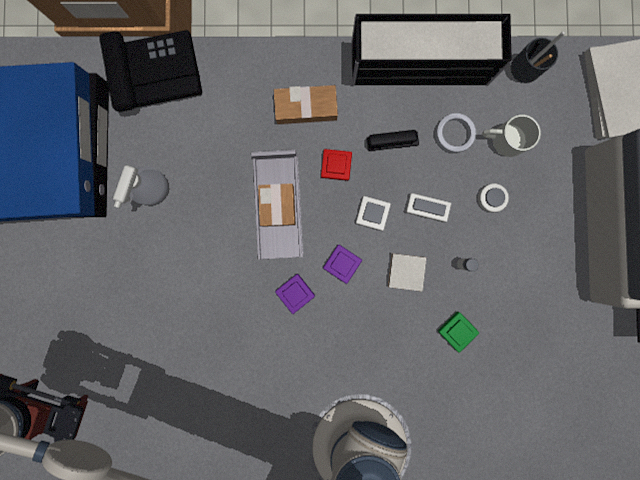

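View pics/side0.png

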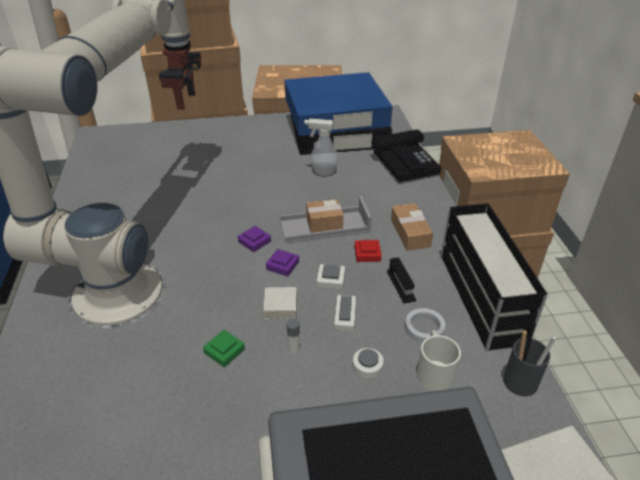

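The top view has the white square button with a grey key at (374,213) and the tray at about (278,205), with the parcel at (277,205) and its stop at the top. In the side view the square button is at (331,273).

Things that could be mistaken for the square button, by top-view pixel:
- red (336,165)
- purple (342,264) and (295,293)
- green (459,331)
- white oblong (429,207)
- white round (493,198)
- notes (407,272)

I choose (374,213), because it is white with a square grey key. The spare carton at (306,104) could be mistaken for the parcel, but it is outside the tray.

```bash
cat > m.py <<'E'
from h import *
np.set_printoptions(precision=4,suppress=True)
T=dict(np.load('pics/top0.npz'));S=dict(np.load('pics/side0.npz'))
def blobs(s,box,f,k=0):
    x0,x1,y0,y1=box; im=s['frame'][y0:y1,x0:x1].astype(int); m=f(im).astype(np.uint8)*255
    if k: m=cv2.morphologyEx(m,cv2.MORPH_CLOSE,np.ones((k,k)))
    c,_=cv2.findContours(m,cv2.RETR_EXTERNAL,cv2.CHAIN_APPROX_NONE); c=max(c,key=cv2.contourArea)+np.array([x0,y0])
    return c,cv2.minAreaRect(c)
white=lambda i:i.min(2)>165
brown=lambda i:(i[...,0]-i[...,2]>25)
tray=lambda i:(i.min(2)>118)
for n,s,box in(('T',T,(350,398,190,236)),('S',S,(312,350,260,290))):
    c,q=blobs(s,box,white,5); print(n,'housing',q); h=cv2.convexHull(c)
    x0,x1,y0,y1=box; g=s['frame'][y0:y1,x0:x1].astype(int)
    m=np.zeros(s['frame'].shape[:2],np.uint8);cv2.drawContours(m,[c],-1,255,-1)
    m[y0:y1,x0:x1][g.min(2)>150]=0; m=cv2.morphologyEx(m,cv2.MORPH_OPEN,np.ones((3,3)))
    k=max(cv2.findContours(m,0,1)[0],key=cv2.contourArea);q2=cv2.minAreaRect(k);print(' key',q2)
    s['key']=q2[0]
    if n=='T':
        print('key corners',[ray(s,*p,.034)[:2] for p in cv2.boxPoints(q2)]); print('house corners',[ray(s,*p,.024)[:2] for p in cv2.boxPoints(q)])
print('key tri',tri([(T,*T['key']),(S,*S['key'])]),ray(T,*T['key'],.034))
c,q=blobs(T,(245,310,175,235),brown,9);print('parcel top',q)
print([ray(T,*p,.064)[:2] for p in cv2.boxPoints(q)],ray(T,*q[0],.064))
c,q=blobs(T,(240,310,140,265),tray,5);print('tray',q)
print([(p,ray(T,*p,.02)[:2]) for p in cv2.boxPoints(q)])
a=T['frame'][140:265,235:385]; b=S['frame'][190:290,265:385]
cv2.imwrite('pics/crop.png',np.hstack([cv2.resize(a,(480,400),interpolation=2),cv2.resize(b,(320,400),interpolation=2)])[:,:,::-1])
E
python3 m.py
```

```text
T housing ((373.0692443847656, 212.7461700439453), (27.715028762817383, 27.715030670166016), 15.255120277404785)
 key ((373.0, 212.50003051757812), (19.23047637939453, 18.54367446899414), 15.945395469665527)
key corners [array([ 0.514, -0.007]), array([ 0.5543, -0.019 ]), array([ 0.542 , -0.0607]), array([ 0.5018, -0.0486])]
house corners [array([0.5062, 0.004 ]), array([ 0.5671, -0.0132]), array([ 0.5501, -0.074 ]), array([ 0.4893, -0.0566])]
S housing ((330.2574157714844, 273.4257507324219), (25.273944854736328, 17.114639282226562), 5.710593223571777)Traceback (most recent call last):
  File "m.py", line 17, in <module>
    k=max(cv2.findContours(m,0,1)[0],key=cv2.contourArea);q2=cv2.minAreaRect(k);print(' key',q2)
ValueError: max() iterable argument is empty
```

```bash
sed -i "s/cv2.drawContours(m,\[c\]/cv2.drawContours(m,[h]/" m.py; sed -i "s/g.min(2)>150\]=0; m=cv2.morphologyEx(m,cv2.MORPH_OPEN,np.ones((3,3)))/g.min(2)>150]=0/" m.py; python3 m.py
```

```text
T housing ((373.0692443847656, 212.7461700439453), (27.715028762817383, 27.715030670166016), 15.255120277404785)
 key ((373.0, 212.50003051757812), (19.23047637939453, 18.54367446899414), 15.945395469665527)
key corners [array([ 0.514, -0.007]), array([ 0.5543, -0.019 ]), array([ 0.542 , -0.0607]), array([ 0.5018, -0.0486])]
house corners [array([0.5062, 0.004 ]), array([ 0.5671, -0.0132]), array([ 0.5501, -0.074 ]), array([ 0.4893, -0.0566])]
S housing ((330.2574157714844, 273.4257507324219), (25.273944854736328, 17.114639282226562), 5.710593223571777)
 key ((330.79510498046875, 271.7541198730469), (17.654470443725586, 13.670897483825684), 5.194429397583008)
key tri [ 0.5284 -0.0343  0.0285] [ 0.528  -0.0338  0.034 ]
parcel top ((287.14434814453125, 203.6752471923828), (41.23015594482422, 13.486075401306152), 87.39744567871094)
[array([0.5915, 0.1746]), array([0.5927, 0.1449]), array([0.5017, 0.1411]), array([0.5005, 0.1706])] [0.5465 0.1578 0.064 ]
tray ((277.9999694824219, 206.49996948242188), (114.99998474121094, 61.99999237060547), 90.0)
[(array([247., 149.], dtype=float32), array([0.6766, 0.2523])), (array([309., 149.], dtype=float32), array([0.676 , 0.1102])), (array([309., 264.], dtype=float32), array([0.4129, 0.1114])), (array([247., 264.], dtype=float32), array([0.4139, 0.2516]))]
```

View pics/crop.png

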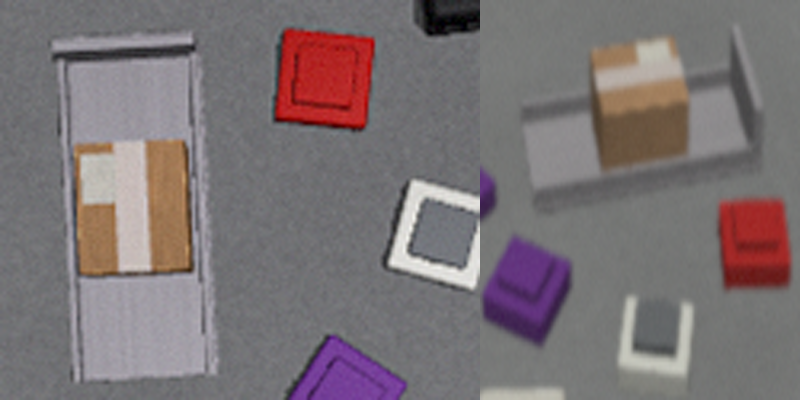

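The crop shows the tray, with its front end at crop (77,381)–(216,373), its stop top edge at (53,45)–(193,38), and the parcel's rear edge at row 273. The white button with the grey square key is confirmed at (445,232).

```bash
python3 - <<'E'
from h import *
np.set_printoptions(precision=4,suppress=True)
T=dict(np.load('pics/top0.npz'));S=dict(np.load('pics/side0.npz'))
tp=lambda u,v:(235+u/3.2-.35,140+v/3.2-.35)
sp=lambda u,v:(265+(u-480)*120/320-.3,190+v/4-.35)
fl,fr=ray(T,*tp(78,381),.02),ray(T,*tp(216,373),.02)
bl,br=ray(T,*tp(53,41),.054),ray(T,*tp(193,35),.054)
P=[ray(T,*tp(*p),.064) for p in((76,143),(184,140),(190,273),(79,274))]
print('tray',fl,fr,bl,br)
f=(fl+fr)/2;b=(bl+br)/2;d=(b-f)[:2];print('mid',f,b,np.linalg.norm(d),np.degrees(np.arctan2(d[1],d[0])), 'w',np.linalg.norm(fl-fr),np.linalg.norm(bl-br))
print('parcel',P,np.mean(P,0),'sizes',[np.linalg.norm(P[i]-P[i-1]) for i in range(4)])
u=d/np.linalg.norm(d);q=np.mean(P,0)[:2]-(f[:2]+.12*u)
print('parcel in tray',q@u,q@np.array([-u[1],u[0]]))
# height check: parcel top near-right corner in both views
for a,c in(((190,273),(600,86)),((184,140),(686,84))): print('tri',tri([(T,*tp(*a)),(S,*sp(*c))]))
E
```

```text
tray [0.4256 0.2245 0.02  ] [0.4306 0.1269 0.02  ] [0.6624 0.2382 0.054 ] [0.6661 0.1408 0.054 ]
mid [0.4281 0.1757 0.02  ] [0.6642 0.1895 0.054 ] 0.23654847478771437 3.3470992494490552 w 0.09773891265107783 0.09752733961327369
parcel [array([0.5896, 0.221 , 0.064 ]), array([0.5913, 0.1467, 0.064 ]), array([0.4995, 0.1428, 0.064 ]), array([0.4993, 0.2188, 0.064 ])] [0.5449 0.1823 0.064 ] sizes [np.float64(0.090313782524054), np.float64(0.07431070264222872), np.float64(0.09184691008354827), np.float64(0.07600222459867981)]
parcel in tray -0.0029973787049790393 -0.00019492281717555836
tri [0.4992 0.1413 0.0909]
tri [0.5889 0.1459 0.0794]
```

```bash
python3 - <<'E'
from h import *
np.set_printoptions(precision=4,suppress=True)
T=dict(np.load('pics/top0.npz'));S=dict(np.load('pics/side0.npz'))
print('tri',tri([(T,235+190/3.2-.35,140+273/3.2-.35),(S,265+115*.375,190+106/4)]))
r.grab(5)
a=np.radians(3.3);u=np.array([np.cos(a),np.sin(a)]);o=np.array([.548,.183])
p=o-.085*u
r.reach([p[0],p[1],.33],[180,0,-176.7])
s=snap('wrist','w1');st=r.sense();print(st['clock'],st['tcp_pos'],st['orientation'],st['joints'],st['opening'],st['contact_force'])
E
```

```text
tri [0.4975 0.1425 0.0726]
3.275 [0.463  0.1788 0.3302] [ 179.982     0.0148 -176.6377] [ 17.1868 -11.0082  93.7324   0.0141  97.2572 -76.1737] 0.0007623435205271049 [0.5103 0.1481 0.7186]
```

View pics/w1.png

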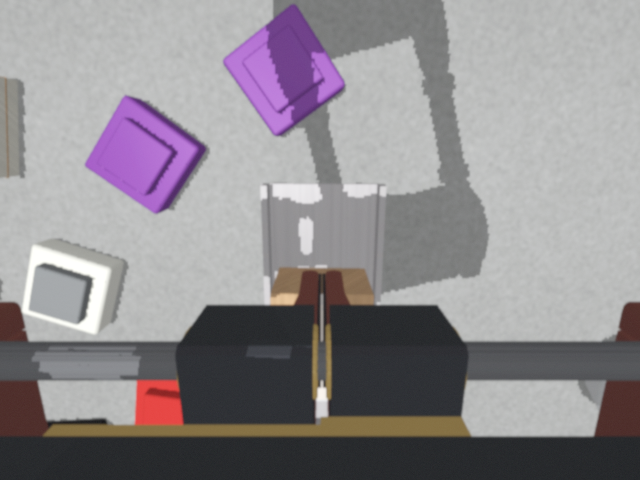

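The wrist view has the tray's open end at (262..385,184) and the parcel's rear top edge at row ~268, columns 278–370. The square key is at (59,293).

```bash
python3 - <<'E'
from h import *
np.set_printoptions(precision=4,suppress=True)
W=dict(np.load('pics/w1.npz'));T=dict(np.load('pics/top0.npz'))
print('front',ray(W,262,184,.02),ray(W,385,184,.02)); print('lips',ray(W,266,290,.02),ray(W,382,290,.02))
print('rear top',ray(W,278,268,.064),ray(W,370,268,.064))
print('tri rear L',tri([(W,370,268),(T,235+79/3.2-.35,140+273/3.2-.35)]),tri([(W,278,268),(T,235+190/3.2-.35,140+273/3.2-.35)]))
k=[(35,262),(91,271),(81,322),(28,312)]
print('key',np.mean([ray(W,*p,.034) for p in k],0),tri([(W,*np.mean(k,0)),(T,373.3,212.8)]))
E
```

```text
front [0.4285 0.1292 0.02  ] [0.4228 0.2268 0.02  ]
lips [0.5186 0.1341 0.02  ] [0.5129 0.2334 0.02  ]
rear top [0.4826 0.1485 0.064 ] [0.4788 0.2142 0.064 ]
tri rear L [ 0.5036  0.2267 -0.0096] [0.5014 0.1443 0.0127]
key [ 0.5244 -0.0329  0.034 ] [ 0.5267 -0.0354  0.0299]
```

Both views agree that the rear face is at x≈0.50 and the lane axis passes through the current tool position. Next I go down and push with force watched.

```bash
python3 - <<'E'
from h import *
np.set_printoptions(precision=4,suppress=True)
a=np.radians(3.3);u=np.array([np.cos(a),np.sin(a)]);o=np.array([.548,.1836])
P=lambda x,z:[*(o+x*u),z]
r.servo_line(P(-.085,.204),speed=.15); r.wait(.2)
f0=r.sense()['contact_force'];print(f0,r.sense()['tcp_pos'])
r.servo_line(P(-.05,.204),speed=.06)
for x in np.arange(-.045,.03,.003):
    r.servo_line(P(x,.204),speed=.05)
    s=r.sense();f=(s['contact_force']-f0);print(round(x,3),f,s['tcp_pos'][:2])
    if -f[0]>13: break
print(s['clock'])
r.servo_line(P(x-.04,.204),speed=.12); r.servo_line(P(x-.06,.33),speed=.2)
snap('top','top1');print(r.sense()['clock'])
im=cv2.imread('pics/top1.png')[140:265,235:385];cv2.imwrite('pics/c1.png',cv2.resize(im,(720,600),interpolation=2))
E
```

```text
[-1.3668 -0.7405 -0.0651] [0.4635 0.1788 0.2051]
-0.045 [2.1884 0.6911 0.4808] [0.5032 0.181 ]
-0.042 [0.3268 0.3804 0.0114] [0.5062 0.1812]
-0.039 [0.4399 0.5235 0.7725] [0.5093 0.1814]
-0.036 [0.8867 0.8047 0.0501] [0.5123 0.1815]
-0.033 [ 0.451   1.2334 -0.2546] [0.5153 0.1817]
-0.03 [0.8955 0.5918 0.0677] [0.5183 0.1819]
-0.027 [1.2409 0.0069 0.0729] [0.5213 0.182 ]
-0.024 [ 1.3734  1.2093 -0.4444] [0.5243 0.1822]
-0.021 [1.6729 0.5828 0.2798] [0.5273 0.1824]
-0.018 [ 0.3005  0.1567 -0.3015] [0.5303 0.1825]
-0.015 [ 2.1755  0.171  -0.7156] [0.5333 0.1827]
-0.012 [ 1.3433  0.3932 -0.6768] [0.5363 0.1829]
-0.009 [0.7935 0.3493 1.0515] [0.5392 0.1831]
-0.006 [ 1.6446  0.7504 -0.4982] [0.5422 0.1832]
-0.003 [1.4622 0.6382 1.1649] [0.5452 0.1834]
0.0 [ 1.2363 -0.2928  0.2572] [0.5482 0.1836]
0.003 [1.2123 1.6942 1.2539] [0.5512 0.1838]
0.006 [1.4836 0.6855 0.121 ] [0.5542 0.1839]
0.009 [-9.908   0.2839  6.2461] [0.5558 0.1844]
0.012 [-24.1834  -2.0604  14.2864] [0.557  0.1846]
10.2
11.525
```

View pics/c1.png

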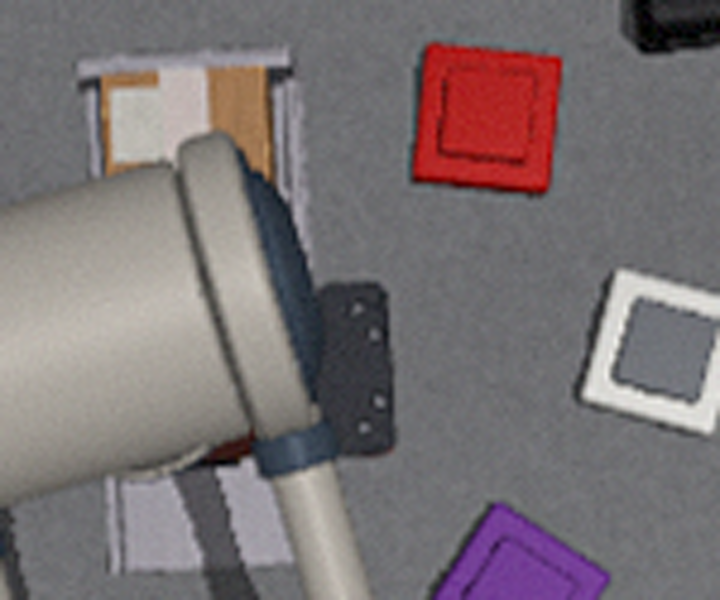

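The parcel sits straight against the stop, with its rear end at the expected place. The force jumped where predicted. Next is the square key, at about (0.528,-0.0345).

```bash
python3 - <<'E'
from h import *
np.set_printoptions(precision=4,suppress=True)
x,y=.5275,-.0345
r.reach([x,y,.30],[180,0,180+14.5-360+0]); 
r.servo_line([x,y,.226],speed=.12); r.wait(.3)
f0=np.mean([(r.wait(.03),r.sense()['contact_force'])[1] for _ in range(6)],0)
print(f0,r.sense()['tcp_pos'])
for z in np.arange(.220,.2065,-.001):
    r.servo_line([x,y,z],speed=.02); r.wait(.05)
    s=r.sense();f=s['contact_force']-f0;print(round(z,4),f,s['tcp_pos'])
    if f[2]>6: break
r.wait(.25);print(r.sense()['contact_force']-f0)
snap('side','s2')
r.servo_line([x,y,.24],speed=.04); r.wait(.3); r.servo_line([x,y,.32],speed=.15)
snap('side','s3'); print(r.sense()['clock'],r.sense()['contact_force']-f0)
c=[cv2.resize(cv2.imread(f'pics/{n}.png')[190:290,265:385],(400,333),interpolation=2) for n in('s2','s3')]
cv2.imwrite('pics/c2.png',np.hstack(c))
E
```

```text
[-0.0625  0.3513  0.1011] [ 0.5275 -0.0345  0.2262]
0.22 [ 0.5783 -0.5773  0.1345] [ 0.5275 -0.0345  0.2199]
0.219 [-0.607   0.6878 -0.1847] [ 0.5275 -0.0345  0.219 ]
0.218 [-0.0537 -0.5849  0.9099] [ 0.5275 -0.0345  0.218 ]
0.217 [ 0.3791 -1.51   -0.5373] [ 0.5275 -0.0345  0.217 ]
0.216 [0.1271 0.0134 0.4094] [ 0.5276 -0.0345  0.2162]
0.215 [0.3894 0.7273 1.0921] [ 0.5276 -0.0345  0.2151]
0.214 [1.27   0.0478 3.0525] [ 0.5276 -0.0345  0.2141]
0.213 [ 1.4644 -0.9825  2.8911] [ 0.5276 -0.0345  0.2131]
0.212 [ 1.2034 -0.1854  2.2228] [ 0.5276 -0.0345  0.2121]
0.211 [ 0.793  -0.2902  2.7562] [ 0.5276 -0.0345  0.2111]
0.21 [ 1.6347 -0.1921  3.6055] [ 0.5276 -0.0345  0.2101]
0.209 [ 2.2611 -0.736   3.8108] [ 0.5275 -0.0345  0.2091]
0.208 [ 0.9012 -0.7354  4.4714] [ 0.5275 -0.0345  0.2083]
0.207 [-1.5256 -1.1846  8.1508] [ 0.5275 -0.0345  0.2082]
[-1.4685 -0.9014  9.2458]
20.3833 [-0.3652 -0.184  -0.3098]
```

View pics/c2.png

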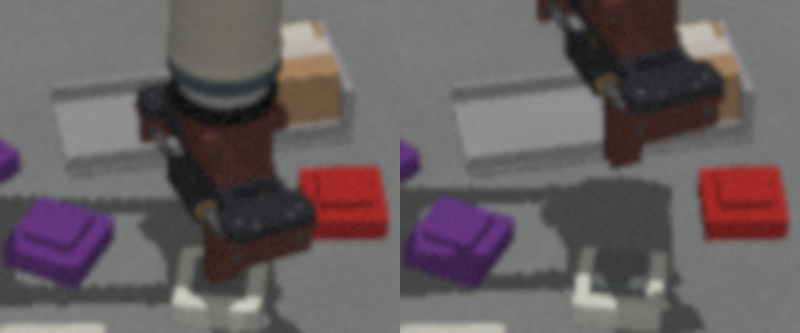

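The left crop shows the fingers on the square key with the spring force rising to full travel. In the right crop the fingers are clear, the button at (622,285) hasn't moved, and the parcel is at the stop. I'm handing in.

```bash
python3 -c "
from station import r
r.wait(.3);print(r.hand_in())"
```

```text
the job is handed in; nothing more can be done
None
```

I pushed the parcel against the back stop, pressed and released the square key (about 9 N at most), drew the arm clear, and handed the job in at about 21 s; the judge returned no verdict.

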